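# Take the gap gauge off the keeper hook and stand it in its rest

## Task

The steel gap gauge hangs on the peg of the hook stand behind a sprung keeper. Press the keeper down firmly on its stop with the fingertip (about 8 N, never over 15 N), hold it down while you start to draw the gauge off the front of the peg, easing off once the gauge has passed over the keeper's end and forcing nothing; then gently stand the gauge upright in the slot of the aluminium rest, fully home, and let go. Leave the other things where they are.

Things in the scene. Friction and masses are not known exactly. Their poses are not given: they have to be found in the camera images.
- hook_stand: Hook stand, fixed: grey foot 120 x 100 mm on a black mat, dark post 18 mm thick, and a level round steel peg running from the post along the stand's -x at z = 150 mm to x = -130 mm: 9 mm thick up to x = -73 mm, then a seat 14 mm thick to x = -84 mm, then slotted for the keeper. Origin: on the post axis, 14 mm below the foot's top, 167 mm below the post's top, 2 to 14 mm above the bench.
- keeper (a joint): Sprung keeper in the peg's slot: dark steel blade 6 mm wide, 5 mm thick, 37 mm long, pivoted across the peg near its tip (stand x = -122, z = 154 mm; axis y). At 0 rad it slants up and back and bars the gauge's hole. Pressed 14 mm down at the nose it meets a rigid stop at 0.388 rad, its top level with the seat's. 1.2 N at the nose starts it, 3 N holds it; it springs back; over 15 N bends it.
- peg_tip (a point): Centre of the peg's front end face, 130 mm in front of the post axis, 152 to 164 mm above the bench.
- gauge: Gap gauge: flat steel plate 10 mm thick (x), 60 mm wide (y), 117 mm high (z), 0.25 kg; the same both ways round. Origin: centre of its 17 mm hole, 42 mm below the top edge, 75 mm above the bottom. Hangs on the peg (1.5 mm play all round), front face 1 to 3 mm behind the pressed nose. Gripped by its thickness from above, over the peg, the front fingertip comes down on the keeper.
- rest: Slotted aluminium rest, fixed to the bench: block 50 x 90 mm (x, y), 32 mm high, slot 14 mm wide (x), 70 mm long (y) in its middle, open at the top, long sides bevelled (mouth about 20 mm), slot floor 12 mm above the bench. Origin: centre of its underside, z up. With the gauge fully home the gauge's origin is 87 mm above this origin.
- bush: Bystander: loose steel bush, 36 mm across, 18 mm high, on the mat beside the hook stand. Origin: centre of its underside.
- weight: Bystander: loose 29 mm thick, 48 mm high calibration weight with a knob, on the mat, on the other side of the hook stand. Origin: centre of its underside.
- vee: Bystander: loose steel vee block 36 x 44 x 32 mm beside the rest. Origin: centre of its underside.
- keeper_nose (a point): Middle of the keeper's free end face: raised at stand x = -88, z = 168 mm, pressed at x = -85, z = 154 mm. The gauge passes only with it within 3 mm of fully down (feel the stop); once the gauge's hole is over it, the gauge keeps it down. Near its pivot the keeper is stiff (15 N and more within 7 mm), so ease the fingertips up 1 to 2 mm by then. Pulling the gauge on the raised keeper locks it.
Mind the look-alikes: they are no part of the job. Of the things that look like the gauge, the smallest one is meant.

How it is judged (in metres and radians):
On the way, in this order (a step that is already met when the one before it is completed fails the run):
1. the fingers press the keeper firmly on its stop (over 6 N) while the gauge still hangs behind it (value of joint keeper above 0.32 rad and contact force between the fingers and keeper above 6 N and x of gauge in the frame of hook_stand above -0.084 m), for 0.2 s.
2. the gauge is drawn off the front of the peg and the keeper has sprung back (distance between gauge and hook_stand above 0.21 m and value of joint keeper below 0.05 rad), for 0.1 s.
At the end, for the whole second after the job is handed in: The gauge stands in the slot of the rest, on the slot floor (its origin 83 to 91 mm above the rest's underside and within 12 mm sideways of its middle), upright within 15 degrees, turned with the slot, released and at rest; the keeper has sprung back up (horizontal distance between gauge and rest below 0.012 m and z of gauge in the frame of rest between 0.083 and 0.091 m and angle between gauge's own z axis and vertical below 0.26 rad and angle between the x axis of gauge and the x axis of rest, either way round below 0.3 rad and linear speed of gauge below 0.02 m/s and value of joint keeper below 0.05 rad); the robot touches nothing.
It fails at once if the keeper is pressed with more than 15 N (contact force between the fingers and keeper above 15 N).
It fails at once if the gauge is forced against the hook stand or its keeper with more than 20 N (contact force between gauge and hook_stand above 20 N).
It fails at once if the gauge is dropped or slammed into the rest (faster than 0.4 m/s over the slot) (horizontal distance between gauge and rest below 0.03 m and z of gauge in the frame of rest below 0.16 m and linear speed of gauge above 0.4 m/s).
It fails at once if the bush, the weight or the vee block is moved by more than 15 mm (distance of any of bush, weight, vee from where it was at the start of the episode above 0.015 m).
It also fails if it takes over 58 s, if anything falls off the work surface, if the arm or the gripper's body presses on something with over 40 N, if the wrist force passes 120 N, or if a joint passes its speed limit or range.

## Robot

A 7-joint arm with a two-finger parallel gripper is mounted at the origin on a cart in front of the work surface, level with it; the furniture and walls round the work are solid. World frame = base frame: x ahead of the robot, y to its left, z up, the work surface at z = 0. Lengths are in mm, angles in rad, forces in N, time in s.
With the tool pointing down it reaches from about 400 to 875 mm from the base axis. Payload 6.5 kg.
Tool frame: the origin (TCP) lies between the finger pads; the fingertips stand 19 mm ahead of it and the grasp point (between the pads) is the TCP; z points along the fingers, y is the line along which they close (so a half turn about z gives the same grasp; the last joint's range is limited). The gripper opens to 88 mm and grips with 3 to 60 N. Pads are 18 mm wide; open, the fingers measure 123 mm over their backs; the gripper's body (75 mm by 187 mm) begins 45 mm behind the grasp point.
Start: joints at [1.233, 0.536, -0.004, 1.538, 0.003, 1.067, -0.071], TCP at [174.499, -626.131, 257.716] pointing down, gripper open.
Joint ranges: [-2.7, 2.7], [-0.37, 2.16], [-1.27, 1.26], [0.24, 2.4], [-1.31, 4.45], [0.19, 1.91], [-2.76, 2.76]. Speed limits (rad/s): [2.39, 2.39, 3.14, 3.14, 3.14, 3.14, 3.14].

## Interface

Orientations are given as a 3x3 rotation matrix whose columns are the frame's x, y, z axes.
In Python, from workcell import monitor, cams, manip gives the robot as it stands.
- The arm moves only by the shell command python3 -m pendant 'ROWS' [FORCE]. ROWS is JSON, a list of rows, each a list of 3 entries, a list of its own where there are three numbers: the shift along the tool's x, y, z in units of 50 mm (1.0 is 50 mm), then the turn, a rotation vector about the tool's x, y, z in units of 6 degrees (1.0 is 6 degrees), then the opening, from -1 (shut) to 1 (fully open). In form: [[[tx, ty, tz], [rx, ry, rz], jaw], ...]. A call has 1 to 20 rows; each row shifts and turns the commanded pose from where the row before left it, along the tool's axes as they then stand; what a row does not reach is not made up. A row lasts 1/8 s, in which the tool goes at most 62.5 mm and 10.7 degrees, less where a joint would pass 70% of its speed; a pose out of reach is approached as far as the arm can. A call is refused whole if a number of a shift passes 1 or a number of a turn 1, either way. A call with a gripper value outside its range is refused whole. The fingers move at their own pace and stop on an object; FORCE is the grip in N (left out, the last holds). Time passes only in rows, so rows that do not move let the fingers close. It gives the time, the measured TCP pose, the force, the opening and the grip force at its end, in the units of the state.
- monitor.observe(): the state, without advancing time (a new reading comes with each control period).
- cams.capture(name): name is "scene" or "top" or "wrist"; returns (picture, depth): 400x640x3 uint8, red, green, blue; 400x640 float32, mm along the optical axis (not along the pixel's ray), 0 where there is no reading.
- cams.camera_model(name): a dict with "fx", "fy", "cx", "cy" (pixels), "xyz" and "attitude" of the camera in the world. Camera axes: x right, y up, looking along -z (the intrinsics and any distortion apply to the point x, -y, -z); pixel columns grow to the right and rows downward; lengths in mm; the calibration is good to about 2 mm. The wrist camera is an equidistant fisheye: a pixel r from the principal point sees the ray r / f radians off the axis. A picture is of the moment at which its call begins: read the wrist's pose just before it. camera_model takes no time and is no camera call; for the wrist camera it gives the pose at the moment of the call.
- manip.job_done(): hands the job in; it is judged then, once.
The state is a dict: "clock": time; "q": joint angles; "dq": joint speeds; "joint_torque": joint torques, N m; "tool_pos": TCP position; "ee_rot": TCP orientation; "wrist_force": force on the tool from outside, world axes, zero at the start; "moment": the same for the moment, N m; "gripper_width": opening from 0.0 (shut) to 1.0 (fully open); "grasp_force": force on a finger pad.
Only numpy, scipy, OpenCV 4.12 (cv2) and the standard library are available. Lean on these libraries where they do the work, as an engineer would, in place of code of your own. Each camera call takes 0.05 s, during which the arm holds its last target. There are 200 camera calls.

## Working session

There is one attempt and no reset: what is moved stays moved. The work goes in short steps, Python scripts to look and compute and a shell command to move; the robot and the scene stay as the last step left them, time stands still between calls to the robot, and variables do not carry over. Pictures are saved under pics/ and viewed, at most 10 in all, crops included, and the job is handed in when it is done.

```bash
mkdir -p pics
cat > h.py <<'E'
import numpy as np, cv2
from workcell import monitor, cams, manip
def cap(n,f):
    m=cams.camera_model(n); p,d=cams.capture(n); cv2.imwrite('pics/'+f+'.png',p[:,:,::-1]); np.savez('pics/'+f+'.npz',p=p,d=d,R=np.array(m['attitude']),t=np.array(m['xyz']),k=np.array([m[a] for a in('fx','fy','cx','cy')])); return m,p,d
E
python3 - <<'E'
from h import *
for n in('scene','top'):
    m,p,d=cap(n,n+'0'); print(m)
s=monitor.observe(); print(s)
a=cv2.imread('pics/scene0.png');b=cv2.imread('pics/top0.png')
E
```

```text
{'fx': 419.61535518077, 'fy': 419.61535518077, 'cx': 326.25537376111004, 'cy': 199.1323470332395, 'xyz': array([-57.82146641, 366.86765832, 901.79602819]), 'attitude': array([[-0.53555232,  0.60850637, -0.58557981],
       [-0.84435274, -0.39886254,  0.3577389 ],
       [-0.01587945,  0.68602381,  0.72740578]])}
{'fx': 410.7030026777492, 'fy': 410.7030026777492, 'cx': 315.87684252232987, 'cy': 195.20150824362165, 'xyz': array([ 393.38719556,   -8.50489249, 1028.69167234]), 'attitude': array([[-0.01672138,  0.98270691, -0.18441128],
       [-0.99969866, -0.01311678,  0.02074923],
       [ 0.01797153,  0.18470267,  0.98263012]])}
{'clock': 0.1, 'q': array([ 1.23277836,  0.53707742, -0.00442506,  1.53871934,  0.00259477,
        1.06731675, -0.07120409]), 'dq': array([ 0.00174384, -0.00156033,  0.0014507 , -0.00226402, -0.00067189,
        0.00019991, -0.00092235]), 'joint_torque': array([ 2.84892485e-03, -5.72078347e+01,  9.94045325e-01, -2.52232486e+01,
       -5.61241549e-02,  1.33647010e-02,  4.02900582e-05]), 'tool_pos': array([ 174.36306411, -625.65383628,  256.95665394]), 'ee_rot': array([[ 9.63270051e-01,  2.68534063e-01, -5.16172681e-04],
       [ 2.68534535e-01, -9.63269004e-01,  1.42451697e-03],
       [-1.14681813e-04, -1.51080473e-03, -9.99998852e-01]]), 'wrist_force': array([-0.58980705,  0.02440107, -0.20225851]), 'moment': array([0.00794037, 0.00877476, 0.00459508]), 'grasp_force': 0.0, 'gripper_width': 0.9978908458431829}
```

View pics/scene0.png

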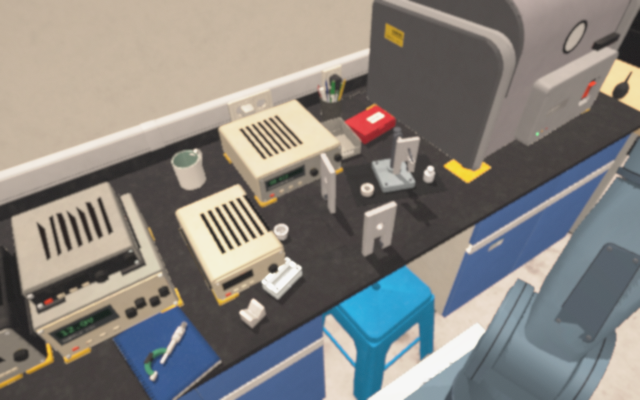

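View pics/top0.png

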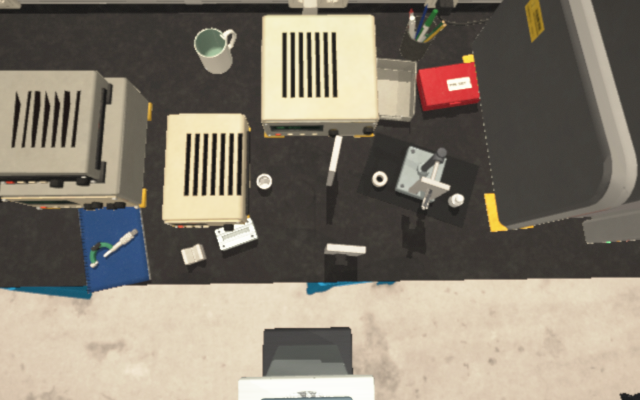

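The scene view shows the stand with the hanging gauge at (400,165) and the rest at (282,278). In the top view the stand is at (425,178) and the rest at (237,235), with bigger free-standing look-alikes at (333,160) and (345,250). Next I'll measure from depth.

```bash
cat >> h.py <<'E'
def cloud(f):
    z=np.load('pics/'+f+'.npz'); fx,fy,cx,cy=z['k']; d=z['d'].astype(float)
    v,u=np.mgrid[:400,:640]; P=np.stack([(u-cx)/fx*d,-(v-cy)/fy*d,-d],-1)@z['R'].T+z['t']; P[d==0]=np.nan
    return z['p'],P
def rect(Q):
    (c,s,a)=cv2.minAreaRect(Q[:,:2].astype(np.float32)); return np.round(c,1),np.round(s,1),round(a,1),len(Q)
E
python3 - <<'E'
from h import *
p,P=cloud('top0')
def reg(u0,u1,v0,v1,z0,z1,n):
    Q=P[v0:v1,u0:u1].reshape(-1,3); Q=Q[(Q[:,2]>z0)&(Q[:,2]<z1)]
    if len(Q): print(n,rect(Q),np.round(np.median(Q,0),1),np.round([Q[:,2].min(),Q[:,2].max()],1))
    return Q
np.set_printoptions(suppress=True)
for n,b in dict(foot=(390,460,140,215,8,35),rest=(205,265,215,255,22,50),vee=(175,210,240,270,20,50),gauge=(410,455,170,215,170,230),posttop=(420,455,140,180,150,180),peg=(410,455,180,215,140,172),tallL=(320,345,130,190,60,200),tall2=(320,370,240,262,60,200)).items(): reg(*b,n)
for v in range(146,214,4): print(v,[int(x) if x==x else -1 for x in P[v,408:452:3,2]])
a=cv2.imread('pics/top0.png')[130:230,370:480]; b=cv2.imread('pics/scene0.png')[120:200,350:450]
cv2.imwrite('pics/c.png',np.hstack([cv2.resize(a,(396,360),interpolation=2),cv2.resize(b,(400,360),interpolation=2)]))
E
```

```text
foot (array([ 610.4, -315.4]), array([171.3, 157. ]), 66.1, 1240) [ 636.1 -282.4   22.6] [ 8.  34.9]
rest (array([492.7, 179.9]), array([ 67. , 110.7]), 17.4, 583) [485.9 166.1  31.3] [22.6 50. ]
vee (array([441.2, 270.9]), array([36.4, 44.7]), 19.2, 259) [441.1 273.2  29.1] [20.  35.7]
gauge (array([ 558.6, -268.8]), array([60., 37.]), 69.7, 290) [ 568.2 -269.3  196. ] [170.1 201.9]
posttop (array([ 620.5, -291. ]), array([24.3, 71.4]), 70.3, 237) [ 631.7 -292.1  166.8] [152.5 179.9]
peg (array([ 561.2, -263.9]), array([58.2, 56.3]), 34.1, 213) [ 558.9 -262.4  161.1] [140.5 171.9]
tallL (array([673.9, -71.1]), array([ 59.5, 129.7]), 89.6, 346) [652.8 -68.4 156.7] [ 60. 162.]
tall2 (array([442. , -87.1]), array([80.3, 13.8]), 84.7, 339) [440.2 -85.4 157.2] [ 63.1 163.4]
146 [0, 3, 0, 4, 0, 0, 0, 3, 3, 1, 0, 1, 0, 1, -3]
150 [21, 27, 20, 25, 19, 2, 1, 1, 0, 0, 174, 175, 173, -3, 0]
154 [24, 23, 22, 22, 23, 23, 23, 21, 24, 164, 177, 176, 174, 1, 2]
158 [22, 23, 22, 21, 22, 23, 26, 103, 157, 168, 172, 168, 163, 2, 3]
162 [21, 23, 22, 22, 21, 21, 87, 105, 120, 160, 161, 161, 22, 1, 3]
166 [22, 22, 26, 24, 30, 66, 78, 89, 21, 164, 23, 23, 1, 4, 3]
170 [21, 22, 23, 29, 33, 45, 46, 31, 23, 162, 22, 21, 0, 1, 1]
174 [23, 23, 25, 22, 27, 32, 30, 26, 163, 162, 22, 22, 1, 4, 0]
178 [22, 19, 21, 24, 186, 199, 200, 20, 162, 22, 21, 0, 3, -1, 4]
182 [21, 20, 19, 166, 190, 195, 198, 199, 200, 198, 201, 4, 0, 2, 2]
186 [22, 112, 147, 154, 162, 169, 175, 183, 189, 197, 200, 198, 199, 200, 0]
190 [87, 106, 116, 126, 132, 139, 161, 177, 154, 168, 174, 183, 189, 196, 2]
194 [10, 20, 24, 23, 21, 18, 158, 174, 131, 139, 148, 151, 4, 2, 2]
198 [0, 3, -1, 4, 12, 21, 170, 160, 98, 1, 1, 0, 0, 0, 19]
202 [1, 0, -3, 2, 0, 165, 168, 3, 3, 4, 3, 4, 0, 3, 20]
206 [2, 0, 0, 1, 0, 166, 162, 2, 4, 3, 3, 0, 2, 4, 5]
210 [1, 4, 0, 1, 1, 1, 2, 4, 2, 0, 1, 4, 2, 2, 1]
```

View pics/c.png

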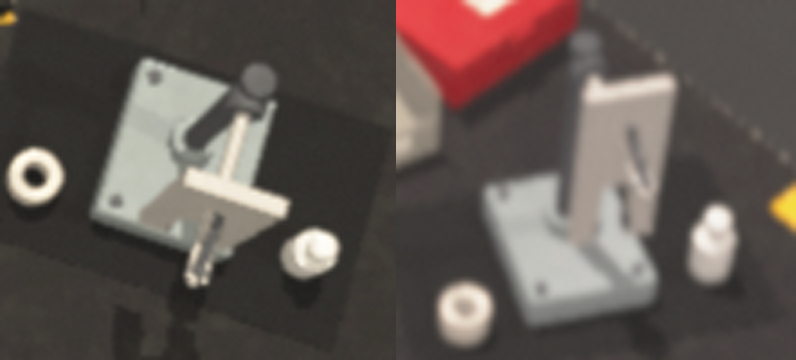

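The crop shows the peg running towards the robot from the post. The gauge hangs behind the raised keeper, with the bush on the left and the weight on the right. Foot top is about z=22, so the stand origin is at about 8 and the peg axis at about 158.

Run:
```python
from h import *
np.set_printoptions(suppress=True,precision=1)
p,P=cloud('top0')
def sel(u0,u1,v0,v1,z0,z1):
    Q=P[v0:v1,u0:u1].reshape(-1,3); return Q[(Q[:,2]>z0)&(Q[:,2]<z1)]
Q=sel(390,460,140,215,17,28);Q=Q[(Q[:,1]>-320)]; print('foot',rect(Q),np.median(Q[:,2]))
Q=sel(430,455,144,162,171,180); print('posttop',rect(Q),np.median(Q,0))
Q=sel(408,455,172,192,193,206); print('gtop',rect(Q),Q.mean(0)); c=Q[:,:2]-Q[:,:2].mean(0); print(np.linalg.svd(c,full_matrices=0)[2][0])
Q=sel(418,436,202,209,150,180); print('pegtip',rect(Q),Q[:,0].min())
Q=sel(430,442,164,177,155,170); print('peg rear',Q.mean(0),rect(Q))
Q=sel(205,265,215,255,29,36); print('rest',rect(Q)); Q=sel(205,265,215,255,8,18); print('slotfloor',rect(Q),Q.mean(0))
for n in ('scene0',):
    p,P=cloud(n)
    Q=sel(250,310,255,305,29,36);print('rest sc',rect(Q))
    Q=sel(380,430,120,170,190,206);print('gtop sc',rect(Q),Q.mean(0))
    Q=sel(360,430,150,205,17,28);print('foot sc',rect(Q))
```

```text
foot (array([ 636.8, -293.7]), array([ 94.4, 121.5]), 70.9, 890) 22.61301426714698
posttop (array([ 641.4, -298.7]), array([19.3, 27.1]), 76.7, 88) [ 642.7 -298.7  174.8]
gtop (array([ 570.8, -273.3]), array([60., 11.]), 69.9, 162) [ 570.4 -273.3  198.6]
[0.3 0.9]
pegtip (array([ 532.8, -259.8]), array([12.9, 15.9]), 71.6, 45) 524.398944047418
peg rear [ 608.7 -286.4  161.9] (array([ 609., -287.]), array([ 8.9, 32.7]), 70.3, 58)
rest (array([492.7, 178.8]), array([ 66.5, 108.2]), 17.3, 433)
slotfloor (array([492.8, 168.2]), array([59.6, 87.7]), 19.6, 182) [487.1 164.8  12.4]
rest sc (array([484.6, 191.5]), array([ 64.6, 146.4]), 8.0, 451)
gtop sc (array([ 571.2, -275.6]), array([59.9, 14.8]), 69.4, 113) [ 570.1 -273.9  196.7]
foot sc (array([ 637.3, -289.3]), array([211.2, 123.1]), 72.0, 780)
```

```bash
python3 -m pendant '[[[0.62,-0.6,-0.11],[0,0,0],1],[[0.62,-0.6,-0.11],[0,0,0],1],[[0.62,-0.6,-0.11],[0,0,0],1],[[0.62,-0.6,-0.11],[0,0,0],1],[[0.62,-0.6,-0.11],[0,0,0],1],[[0.62,-0.6,-0.11],[0,0,0],1],[[0.62,-0.6,-0.11],[0,0,0],1],[[0.62,-0.6,-0.11],[0,0,0],1],[[0,0,0],[0,0,-1],1],[[0,0,0],[0,0,-1],1],[[0,0,0],[0,0,-1],1],[[0,0,0],[0,0,-1],1],[[0,0,0],[0,0,-1],1],[[0,0,0],[0,0,-1],1],[[0,0,0],[0,0,-1],1],[[0,0,0],[0,0,-1],1],[[0,0,0],[0,0,-1],1]]' 10
python3 -c "
from h import *
s=monitor.observe();print(s['q'],s['tool_pos'],s['ee_rot'])"
```

```text
clock: 2.22
tool_pos: [348.7, -328.2, 301.4]
ee_rot: [[0.346, 0.938, -0.001], [0.938, -0.346, 0.0], [0.0, -0.001, -1.0]]
wrist_force: [0.5, 0.1, 0.4]
gripper_width: 0.999
grasp_force: 0.0
[ 0.89814233  0.20730991 -0.27126811  1.91481122  0.06442608  1.02849868
  0.24605267] [ 348.71011577 -328.18022893  301.41492059] [[ 3.45745205e-01  9.38328253e-01 -5.84639733e-04]
 [ 9.38328412e-01 -3.45744991e-01  4.38300562e-04]
 [ 2.09133542e-04 -7.00124390e-04 -9.99999733e-01]]
```

```bash
python3 -m pendant '[[[0.42,0.59,0],[0,0,0],1],[[0.42,0.59,0],[0,0,0],1],[[0.42,0.59,0],[0,0,0],1],[[0.42,0.59,0],[0,0,0],1],[[0.42,0.59,0],[0,0,0],1],[[0.42,0.59,0],[0,0,0],1],[[0,0,0],[0,0,0],1],[[0,0,0],[0,0,0],1]]' 10
python3 -c "
from h import *
m,p,d=cap('wrist','w1');print(m)"
```

```text
clock: 3.22
tool_pos: [557.8, -272.5, 301.2]
ee_rot: [[0.349, 0.937, -0.002], [0.937, -0.349, -0.0], [-0.001, -0.001, -1.0]]
wrist_force: [-0.6, -0.5, 0.1]
gripper_width: 0.998
grasp_force: 0.0
{'fx': 309.70691628693146, 'fy': 309.70691628693146, 'cx': 313.3493080855404, 'cy': 200.30741184503262, 'xyz': array([ 583.12147238, -204.0160843 ,  427.29707838]), 'attitude': array([[ 0.93693804,  0.33475449,  0.10043182],
       [-0.3494912 ,  0.89883662,  0.26447803],
       [-0.00173659, -0.28289956,  0.95914797]])}
```

View pics/w1.png

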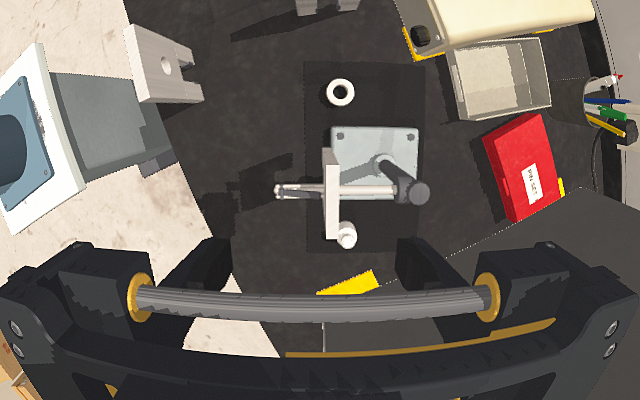

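The wrist view shows the gauge's top edge at about (331,150–240), the peg tip at (275,190) and the post top at (419,192). The whole peg is clear, so I'll measure from the fisheye depth.

```bash
cat >> h.py <<'E'
def fcloud(f):
    z=np.load('pics/'+f+'.npz'); fx,fy,cx,cy=z['k']; d=z['d'].astype(float)
    v,u=np.mgrid[:400,:640]; a=(u-cx)/fx; b=(v-cy)/fy; r=np.hypot(a,b)+1e-9; t=np.tan(np.minimum(r,1.4))/r
    P=np.stack([a*t*d,-b*t*d,-d],-1)@z['R'].T+z['t']; P[(d==0)|(r>1.2)]=np.nan
    return z['p'],P
E
python3 - <<'E'
from h import *
np.set_printoptions(suppress=True,precision=1)
p,P=fcloud('w1')
def sel(u0,u1,v0,v1,z0,z1):
    Q=P[v0:v1,u0:u1].reshape(-1,3); return Q[(Q[:,2]>z0)&(Q[:,2]<z1)]
def sh(n,Q): print(n,rect(Q),np.median(Q,0))
sh('gtop',sel(315,345,140,245,195,206))
sh('gtop2',sel(315,345,140,245,192,210))
sh('posttop',sel(400,435,180,208,171,181))
sh('foot',sel(325,425,120,205,18,27))
Q=sel(265,322,180,200,150,185);sh('peg front',Q); print(Q[:,:2].min(0),Q[:,:2].max(0))
sh('peg rear',sel(345,395,182,198,155,170))
# in tool frame-ish: along e=(.94,-.342)
for v in range(183,198,2): print(v,P[v,270:325:4,2].round(0))
sh('bush',sel(320,360,75,110,12,25)); sh('wt',sel(330,362,218,250,10,60))
E
```

```text
gtop (array([ 572.2, -274.3]), array([60.3, 10.1]), 70.1, 986) [ 572.7 -272.2  197.8]
gtop2 (array([ 572.2, -274.3]), array([60.3, 10.1]), 70.1, 992) [ 572.8 -272.1  197.8]
posttop (array([ 645. , -300.1]), array([22.5, 20.7]), 16.1, 410) [ 645.4 -299.8  174.2]
foot (array([ 636.7, -297. ]), array([100.2, 119.7]), 70.2, 4191) [ 630.1 -281.7   21.4]
peg front (array([ 544.2, -264.4]), array([14. , 43.8]), 71.0, 657) [ 546.9 -263.9  162. ]
[ 523.5 -276.9] [ 567.  -252.6]
peg rear (array([ 606.6, -286. ]), array([ 8.9, 46.2]), 69.3, 497) [ 605.9 -285.5  161.2]
183 [ -0.   0.  -1.  -1.  -1.  -0.  -2.  -1.   1.   2. 159. 160. 160. 160.]
185 [ -1.  -0. 160. 162. 161. 160. 161. 162. 162. 161. 161. 160. 161. 161.]
187 [  1. 157. 161. 162. 161. 160. 160. 161. 160. 160. 160. 161. 161. 157.]
189 [ -1. 157. 157.  nan 163. 158. 159. 158. 158. 158. 158. 159. 158. 159.]
191 [ -0. 158. 159. 163. 167. 167. 168. 170. 171. 172. 171. 172. 159. 158.]
193 [ -1.  -2. 157. 164. 165. 167. 169. 170. 171. 174. 176. 176. 177. 156.]
195 [ -1.   0. 162. 164. 165. 168. 169. 170. 170. 174. 175. 175. 179. 161.]
197 [ -1.   0. 162. 161. 161. 161. 161. 162. 172. 172. 176. 177. 178. 161.]
bush (array([ 624.1, -191.3]), array([34.7, 34. ]), 69.5, 418) [ 624.5 -191.2   19.2]
wt (array([ 566.8, -376.9]), array([24.4, 28.4]), 84.4, 398) [ 567.4 -374.1   31.6]
```

```bash
python3 -m pendant '[[[0.033,0.142,0],[0,0,-0.07],-0.55],[[0.033,0.142,0],[0,0,0],-0.55],[[0,0,0.37],[0,0,0],-0.55],[[0,0,0.37],[0,0,0],-0.55],[[0,0,0.37],[0,0,0],-0.55],[[0,0,0.33],[0,0,0],-0.55],[[0,0,0],[0,0,0],-0.55],[[0,0,0],[0,0,0],-0.55],[[0,0,0],[0,0,0],-0.55]]' 10
python3 - <<'E'
from h import *
m,p,d=cap('wrist','w2'); s=monitor.observe(); e=np.array([.94,-.342]);n=np.array([.342,.94]); t=s['tool_pos'][:2]; print(t@e-631.7,t@n+61.9,s['tool_pos'],s['wrist_force'],s['gripper_width']*88)
a=cv2.imread('pics/w2.png')[140:340,200:440]; cv2.imwrite('pics/w2c.png',cv2.resize(a,(720,600),interpolation=2))
E
```

```text
clock: 4.4
tool_pos: [573.8, -274.1, 230.6]
ee_rot: [[0.342, 0.94, 0.001], [0.94, -0.342, -0.001], [-0.0, 0.002, -1.0]]
wrist_force: [0.8, -0.7, 0.6]
gripper_width: 0.221
grasp_force: 0.0
1.30346886640109 0.518964848920362 [ 573.70737575 -274.03080602  230.51696078] [0.42556403 0.25666788 1.11772498] 19.832532838518855
```

View pics/w2c.png

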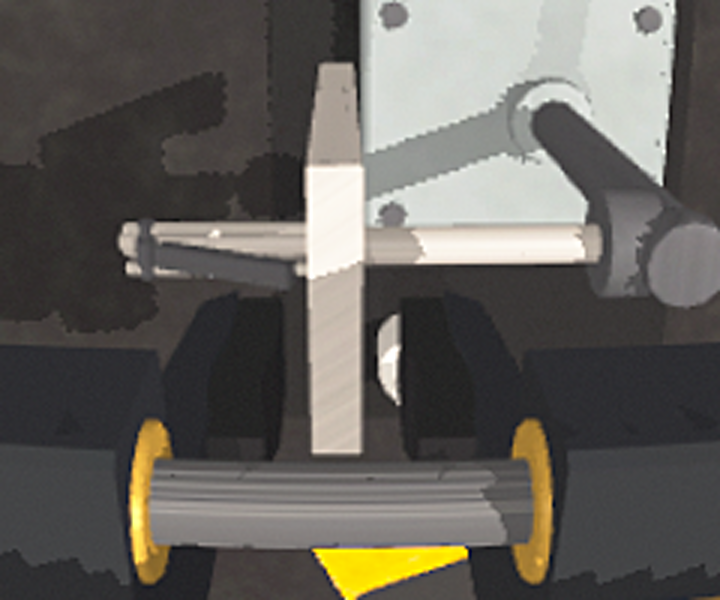

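The finger gap runs from crop x=282 to 400 (middle 341) and the gauge from 307 to 363 (middle 335). The tool sits about 1 mm too far back, so I'll correct that and descend.

```bash
python3 -m pendant '[[[-0.01,-0.026,0],[0,0,0],-0.6],[[0,0,0.2],[0,0,0],-0.6],[[0,0,0.2],[0,0,0],-0.6],[[0,0,0.2],[0,0,0],-0.6],[[0,0,0.1],[0,0,0],-0.6],[[0,0,0],[0,0,0],-0.6],[[0,0,0],[0,0,0],-0.6]]' 10;  python3 -m pendant '[[[0,0,0.06],[0,0,0],-0.6],[[0,0,0.06],[0,0,0],-0.6],[[0,0,0],[0,0,0],-0.6]]'
```

```text
clock: 5.32
tool_pos: [571.7, -273.8, 194.8]
ee_rot: [[0.342, 0.94, -0.001], [0.94, -0.342, 0.0], [-0.0, -0.001, -1.0]]
wrist_force: [-1.2, 0.0, 1.2]
gripper_width: 0.198
grasp_force: 0.7
clock: 5.7
tool_pos: [572.4, -274.1, 188.9]
ee_rot: [[0.342, 0.94, 0.001], [0.94, -0.342, -0.0], [-0.0, 0.001, -1.0]]
wrist_force: [1.3, -0.2, 2.7]
gripper_width: 0.201
grasp_force: 1.2
```

```bash
python3 -m pendant '[[[0,0,0.03],[0,0,0],-0.6],[[0,0,0.03],[0,0,0],-0.6],[[0,0,0],[0,0,0],-0.6]]';python3 -m pendant '[[[0,0,0.02],[0,0,0],-0.6],[[0,0,0],[0,0,0],-0.6]]';python3 -m pendant '[[[0,0,0.015],[0,0,0],-0.6],[[0,0,0],[0,0,0],-0.6]]'
```

```text
clock: 6.08
tool_pos: [572.1, -274.0, 185.8]
ee_rot: [[0.342, 0.94, 0.0], [0.94, -0.342, -0.0], [0.0, 0.0, -1.0]]
wrist_force: [1.5, -0.9, 3.0]
gripper_width: 0.2
grasp_force: 1.5
clock: 6.32
tool_pos: [572.0, -274.0, 184.8]
ee_rot: [[0.342, 0.94, 0.0], [0.94, -0.342, -0.0], [-0.0, 0.0, -1.0]]
wrist_force: [1.3, -1.2, 3.5]
gripper_width: 0.196
grasp_force: 1.7
clock: 6.58
tool_pos: [572.1, -274.0, 184.2]
ee_rot: [[0.342, 0.94, 0.001], [0.94, -0.342, -0.0], [-0.0, 0.001, -1.0]]
wrist_force: [2.2, -0.8, 4.7]
gripper_width: 0.202
grasp_force: 2.3
```

```bash
python3 -m pendant '[[[0,0,0.006],[0,0,0],-0.6],[[0,0,0],[0,0,0],-0.6],[[0,0,0],[0,0,0],-0.6]]'; python3 -m pendant '[[[0,0,0.006],[0,0,0],-0.6],[[0,0,0],[0,0,0],-0.6],[[0,0,0],[0,0,0],-0.6]]'
```

```text
clock: 6.95
tool_pos: [572.1, -274.0, 184.2]
ee_rot: [[0.342, 0.94, 0.001], [0.94, -0.342, -0.0], [-0.0, 0.001, -1.0]]
wrist_force: [1.2, -1.7, 6.3]
gripper_width: 0.201
grasp_force: 3.2
clock: 7.32
tool_pos: [572.2, -274.0, 184.1]
ee_rot: [[0.342, 0.94, 0.001], [0.94, -0.342, -0.0], [-0.0, 0.001, -1.0]]
wrist_force: [1.7, -0.1, 8.5]
gripper_width: 0.199
grasp_force: 4.0
```

```bash
python3 -m pendant '[[[0,0,0],[0,0,0],-0.6],[[0,0,0],[0,0,0],-0.6],[[0,0,0],[0,0,0],-0.6]]'; python3 -m pendant '[[[0,0,0],[0,0,0],-0.7],[[0,0,0],[0,0,0],-0.76],[[0,0,0],[0,0,0],-0.8],[[0,0,0],[0,0,0],-0.85],[[0,0,0],[0,0,0],-0.85],[[0,0,0],[0,0,0],-0.85]]' 15
```

```text
clock: 7.7
tool_pos: [572.2, -274.0, 184.1]
ee_rot: [[0.342, 0.94, 0.001], [0.94, -0.342, -0.0], [-0.0, 0.001, -1.0]]
wrist_force: [0.3, -0.7, 7.9]
gripper_width: 0.2
grasp_force: 4.0
clock: 8.45
tool_pos: [571.3, -273.7, 184.2]
ee_rot: [[0.342, 0.94, -0.001], [0.94, -0.342, 0.0], [-0.0, -0.001, -1.0]]
wrist_force: [-2.1, 1.5, 11.3]
gripper_width: 0.107
grasp_force: 17.8
```

```bash
python3 -m pendant '[[[0,0,-0.012],[0,0,0],-0.9],[[0,0,-0.012],[0,0,0],-0.9],[[0,0,0],[0,0,0],-0.9]]' 20; python3 -m pendant '[[[0,0,-0.012],[0,0,0],-0.9],[[0,0,0],[0,0,0],-0.9]]'
```

```text
clock: 8.82
tool_pos: [571.3, -273.7, 184.3]
ee_rot: [[0.342, 0.94, -0.001], [0.94, -0.342, 0.0], [-0.0, -0.001, -1.0]]
wrist_force: [-1.6, -0.4, 3.0]
gripper_width: 0.109
grasp_force: 21.6
clock: 9.07
tool_pos: [571.3, -273.7, 184.6]
ee_rot: [[0.342, 0.94, -0.002], [0.94, -0.342, 0.001], [0.0, -0.002, -1.0]]
wrist_force: [-1.5, 0.2, 0.9]
gripper_width: 0.11
grasp_force: 21.1
```

```bash
python3 -m pendant '[[[0,0,-0.012],[0,0,0],-0.9],[[0,-0.03,0],[0,0,0],-0.9],[[0,-0.03,0],[0,0,0],-0.9],[[0,0,0],[0,0,0],-0.9]]' 20; python3 -m pendant '[[[0,-0.04,0],[0,0,0],-0.9],[[0,-0.04,0],[0,0,0],-0.9],[[0,0,0],[0,0,0],-0.9]]'
```

```text
clock: 9.57
tool_pos: [569.3, -272.9, 185.9]
ee_rot: [[0.342, 0.94, 0.001], [0.94, -0.342, -0.0], [-0.0, 0.001, -1.0]]
wrist_force: [1.4, 0.1, 0.3]
gripper_width: 0.109
grasp_force: 22.4
clock: 9.95
tool_pos: [565.0, -271.5, 185.7]
ee_rot: [[0.342, 0.94, -0.0], [0.94, -0.342, 0.0], [-0.0, -0.0, -1.0]]
wrist_force: [1.0, -0.1, 0.4]
gripper_width: 0.111
grasp_force: 21.7
```

```bash
python3 -m pendant '[[[0,-0.05,0],[0,0,0],-0.9],[[0,-0.05,0],[0,0,0],-0.9],[[0,0,0],[0,0,0],-0.9]]'; python3 -m pendant '[[[0,-0.05,0],[0,0,0],-0.9],[[0,-0.05,0],[0,0,0],-0.9],[[0,0,0],[0,0,0],-0.9]]';python3 -m pendant '[[[0,-0.05,0],[0,0,0],-0.9],[[0,-0.05,0],[0,0,0],-0.9],[[0,0,0],[0,0,0],-0.9]]'
```

```text
clock: 10.32
tool_pos: [560.3, -269.7, 185.7]
ee_rot: [[0.342, 0.94, -0.0], [0.94, -0.342, 0.0], [-0.0, -0.0, -1.0]]
wrist_force: [1.6, -0.4, -1.0]
gripper_width: 0.111
grasp_force: 20.6
clock: 10.7
tool_pos: [555.4, -267.9, 185.6]
ee_rot: [[0.342, 0.94, -0.001], [0.94, -0.342, 0.0], [-0.0, -0.001, -1.0]]
wrist_force: [0.7, 1.2, 0.1]
gripper_width: 0.111
grasp_force: 20.9
clock: 11.08
tool_pos: [550.9, -266.2, 185.7]
ee_rot: [[0.342, 0.94, -0.001], [0.94, -0.342, 0.0], [-0.0, -0.001, -1.0]]
wrist_force: [0.7, -0.5, 0.2]
gripper_width: 0.115
grasp_force: 21.0
```

```bash
python3 -m pendant '[[[0,-0.05,0],[0,0,0],-0.9],[[0,-0.05,0],[0,0,0],-0.9],[[0,-0.05,0],[0,0,0],-0.9],[[0,0,0],[0,0,0],-0.9]]'; python3 -m pendant '[[[0,-0.05,0],[0,0,0],-0.9],[[0,-0.05,0],[0,0,0],-0.9],[[0,-0.05,0],[0,0,0],-0.9],[[0,0,0],[0,0,0],-0.9]]'; python3 -m pendant '[[[0,-0.05,0],[0,0,0],-0.9],[[0,-0.05,0],[0,0,0],-0.9],[[0,-0.05,0],[0,0,0],-0.9],[[0,0,0],[0,0,0],-0.9]]'
```

```text
clock: 11.58
tool_pos: [543.9, -263.7, 185.8]
ee_rot: [[0.342, 0.94, -0.0], [0.94, -0.342, -0.0], [-0.0, -0.0, -1.0]]
wrist_force: [1.1, -1.2, 0.2]
gripper_width: 0.107
grasp_force: 21.1
clock: 12.08
tool_pos: [537.0, -261.2, 185.9]
ee_rot: [[0.342, 0.94, 0.0], [0.94, -0.342, -0.0], [-0.0, 0.0, -1.0]]
wrist_force: [1.9, -0.5, 2.3]
gripper_width: 0.111
grasp_force: 21.4
clock: 12.58
tool_pos: [530.1, -258.7, 186.0]
ee_rot: [[0.342, 0.94, 0.0], [0.94, -0.342, -0.0], [-0.0, 0.0, -1.0]]
wrist_force: [3.6, -0.7, 5.6]
gripper_width: 0.115
grasp_force: 22.1
```

```bash
python3 -m pendant '[[[0,0,-0.01],[0,0,0],-0.9],[[0,0,0],[0,0,0],-0.9]]'; python3 -m pendant '[[[0,-0.04,0],[0,0,0],-0.9],[[0,-0.04,0],[0,0,0],-0.9],[[0,0,0],[0,0,0],-0.9]]'
```

```text
clock: 12.82
tool_pos: [530.0, -258.6, 186.3]
ee_rot: [[0.342, 0.94, -0.0], [0.94, -0.342, 0.0], [-0.0, -0.0, -1.0]]
wrist_force: [2.8, -1.0, 4.7]
gripper_width: 0.11
grasp_force: 22.0
clock: 13.2
tool_pos: [525.9, -257.2, 186.3]
ee_rot: [[0.342, 0.94, -0.001], [0.94, -0.342, 0.0], [-0.0, -0.001, -1.0]]
wrist_force: [1.9, -0.9, 4.5]
gripper_width: 0.109
grasp_force: 22.7
```

```bash
python3 -m pendant '[[[0,-0.04,-0.008],[0,0,0],-0.9],[[0,-0.04,0],[0,0,0],-0.9],[[0,0,0],[0,0,0],-0.9]]'; python3 -m pendant '[[[0,-0.04,0],[0,0,0],-0.9],[[0,-0.03,0],[0,0,0],-0.9],[[0,0,0],[0,0,0],-0.9]]'
```

```text
clock: 13.58
tool_pos: [520.7, -255.3, 185.3]
ee_rot: [[0.342, 0.94, -0.004], [0.94, -0.342, 0.001], [0.0, -0.004, -1.0]]
wrist_force: [-0.4, -0.3, -3.5]
gripper_width: 0.109
grasp_force: 20.0
clock: 13.95
tool_pos: [519.0, -254.7, 186.6]
ee_rot: [[0.342, 0.94, -0.0], [0.94, -0.342, 0.0], [-0.0, -0.0, -1.0]]
wrist_force: [0.4, -0.1, -3.4]
gripper_width: 0.111
grasp_force: 20.0
```

```bash
python3 -m pendant '[[[0,-0.08,0],[0,0,0],-0.9],[[0,-0.12,0],[0,0,0],-0.9],[[0,-0.2,0],[0,0,0],-0.9],[[0,-0.2,0],[0,0,0],-0.9],[[0,-0.2,0],[0,0,0],-0.9],[[0,-0.1,-0.1],[0,0,0],-0.9],[[0,0,-0.3],[0,0,0],-0.9],[[0,0,-0.4],[0,0,0],-0.9],[[0,0,-0.4],[0,0,0],-0.9],[[0,0,-0.4],[0,0,0],-0.9],[[0,0,-0.4],[0,0,0],-0.9],[[0,0,-0.3],[0,0,0],-0.9],[[0,0,0],[0,0,0],-0.9],[[0,0,0],[0,0,0],-0.9]]' 30
python3 - <<'E'
from h import *
cap('scene','s2'); a=cv2.imread('pics/s2.png')
cv2.imwrite('pics/s2c.png',cv2.resize(a[80:330,220:470],(600,600),interpolation=2))
E
```

```text
clock: 15.7
tool_pos: [476.7, -239.2, 301.1]
ee_rot: [[0.342, 0.94, -0.001], [0.94, -0.342, 0.0], [0.0, -0.001, -1.0]]
wrist_force: [-0.0, -0.1, -4.6]
gripper_width: 0.112
grasp_force: 30.0
```

View pics/s2c.png

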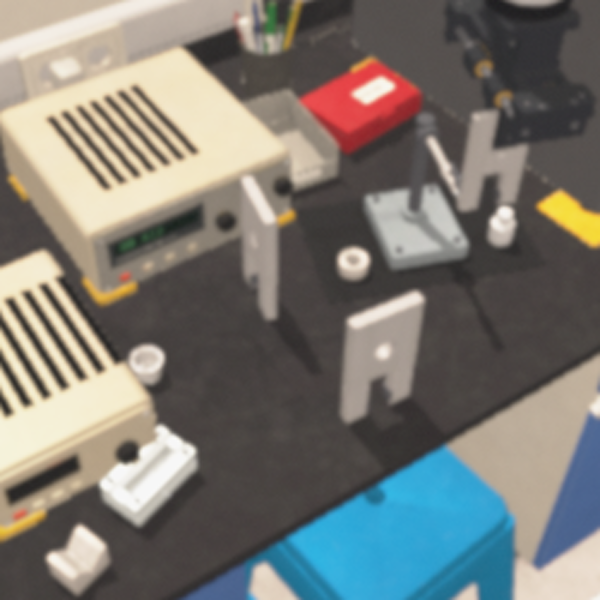

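The gauge is held clear of the peg and hangs upright. The bush and weight haven't moved. Going to the rest.

```bash
python3 -m pendant '[[[0.3,-0.1,0],[0,0,0],-0.9],[[0.7,-0.25,0],[0,0,0],-0.9],[[0.7,-0.25,0],[0,0,0],-0.9],[[0.7,-0.25,0],[0,0,0],-0.9],[[0.7,-0.25,0],[0,0,0],-0.9],[[0.7,-0.25,0],[0,0,0],-0.9],[[0.7,-0.25,0],[0,0,0],-0.9],[[0.7,-0.25,0],[0,0,0],-0.9],[[0.7,-0.25,0],[0,0,0],-0.9],[[0.7,-0.25,0],[0,0,0],-0.9],[[0.7,-0.25,0],[0,0,0],-0.9],[[0.3,-0.1,0],[0,0,0],-0.9],[[0,0,0],[0,0,-1],-0.9],[[0,0,0],[0,0,-1],-0.9],[[0,0,0],[0,0,-1],-0.9],[[0,0,0],[0,0,-1],-0.9],[[0,0,0],[0,0,-1],-0.9],[[0,0,0],[0,0,-1],-0.9],[[0,0,0],[0,0,-0.3],-0.9],[[0,0,0],[0,0,0],-0.9]]'
python3 - <<'E'
from h import *
np.set_printoptions(suppress=True,precision=1)
m,p,d=cap('wrist','w3')
_,P=cloud('top0'); print('box z',np.nanpercentile(P[120:215,170:245,2],[50,95]),'near edge',np.nanmin(P[118:222,170:245][P[118:222,170:245,2]>60],0))
_,F=fcloud('w3'); M=(abs(F[...,2]-32)<4)&(np.hypot(F[...,0]-485,F[...,1]-163)<80)
n,l,st,_=cv2.connectedComponentsWithStats(M.astype(np.uint8)); 
for i in range(1,n):
    if st[i,4]>80: print(st[i],rect(F[l==i]),np.median(F[l==i],0))
E
```

```text
clock: 18.25
tool_pos: [479.9, 163.6, 301.5]
ee_rot: [[-0.304, 0.953, -0.0], [0.953, 0.304, -0.0], [-0.0, -0.001, -1.0]]
wrist_force: [-0.4, -0.5, -2.7]
gripper_width: 0.108
grasp_force: 30.0
box z [100.7 103.6] near edge [511.  139.9  61.7]
[300 133  41  68 893] (array([488.6, 168.3]), array([51.2, 87.5]), 19.9, 893) [472.9 192.2  31. ]
[324 172  12  29 181] (array([507.2, 146.4]), array([13.6, 38.7]), 16.6, 181) [508.  147.5  30.4]
```

View pics/w3.png

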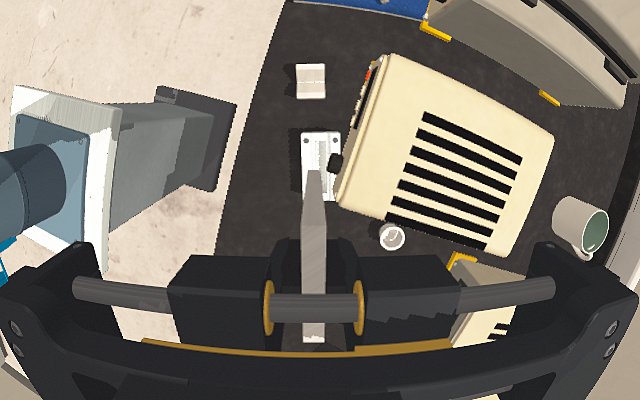

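The rest shows at (300–341, 133–201), partly behind the held gauge and the box's knob at (335,163). The vee block is at (311,80).

Run:
```python
from h import *
np.set_printoptions(suppress=True,precision=1)
_,F=fcloud('w3'); D=np.hypot(F[...,0]-488,F[...,1]-168)
M=(abs(F[...,2]-32)<3)&(D<56); Q=F[M]; r=rect(Q); print(r)
for a in (18,19,20,21):
    e=np.array([np.cos(np.radians(a)),np.sin(np.radians(a))]);n=np.array([-e[1],e[0]])
    x=Q[:,:2]@e;y=Q[:,:2]@n; X=np.percentile(x,[.3,99.7]);Y=np.percentile(y,[.3,99.7]);print(a,np.ptp(X),np.ptp(Y),X.mean()*e+Y.mean()*n)
S=F[(abs(F[...,2]-12)<5)&(D<45)]; print('floor',rect(S) if len(S)>5 else 0)
e=np.array([.953,.304]); # gauge bottom / lateral
G=F[250:340,300:328].reshape(-1,3); 
T=F[170:240,303:325].reshape(-1,3); T=T[T[:,2]>200]; print('gauge pts',rect(T),T.min(0),T.max(0))
U=T[T[:,2]>T[:,2].max()-4]; print('gtop',rect(U),U[:,2].mean(), monitor.observe()['tool_pos'])
_,P=cloud('top0'); B=P[110:230,160:250].reshape(-1,3); B=B[(B[:,2]>40)&(B[:,2]<98)]; d=B[:,:2]-[487,166]; print('box face dist along e',np.percentile(d@e,[0,1,5]))
```

```text
(array([493.8, 169. ]), array([62.7, 89.6]), 19.0, 929)
18 57.310934185451686 89.42949871766908 [492.4 168.8]
19 57.830372318683374 89.3338805953696 [492.7 168.7]
20 58.93280082910667 89.41469444857105 [492.7 168.6]
21 60.10415046075826 89.85887137367519 [492.5 168.7]
floor (array([495.2, 167.8]), array([37.4, 67.4]), 7.2, 380)
gauge pts (array([471.4, 189.5]), array([10.5,  6.8]), 17.1, 1368) [465.6 185.1 200.9] [476.5 194.2 317.4]
gtop (array([471.6, 189.4]), array([8.3, 6.5]), 17.2, 345) 315.16853348328874 [480.  163.8 301.5]
box face dist along e [11.2 15.9 21.5]
```

```bash
python3 -m pendant '[[[0.02,0.186,0],[0,0,-0.37],-0.9],[[0,0,0],[0,0,0],-0.9],[[0,0,0.4],[0,0,0],-0.9],[[0,0,0.4],[0,0,0],-0.9],[[0,0,0.4],[0,0,0],-0.9],[[0,0,0.4],[0,0,0],-0.9],[[0,0,0.4],[0,0,0],-0.9],[[0,0,0.4],[0,0,0],-0.9],[[0,0,0.3],[0,0,0],-0.9],[[0,0,0.2],[0,0,0],-0.9],[[0,0,0.1],[0,0,0],-0.9],[[0,0,0],[0,0,0],-0.9],[[0,0,0],[0,0,0],-0.9]]'
python3 - <<'E'
from h import *
cap('scene','s4'); cap('wrist','w4'); a=cv2.imread('pics/s4.png'); b=cv2.imread('pics/w4.png')
cv2.imwrite('pics/c4.png',np.hstack([cv2.resize(a[210:310,230:330],(400,400),interpolation=2),cv2.resize(b[110:260,240:390],(400,400),interpolation=2)]))
E
```

```text
clock: 19.92
tool_pos: [489.0, 167.9, 152.1]
ee_rot: [[-0.342, 0.94, 0.001], [0.94, 0.342, 0.0], [-0.0, 0.001, -1.0]]
wrist_force: [-0.2, -0.5, -2.9]
gripper_width: 0.107
grasp_force: 30.0
```

View pics/c4.png

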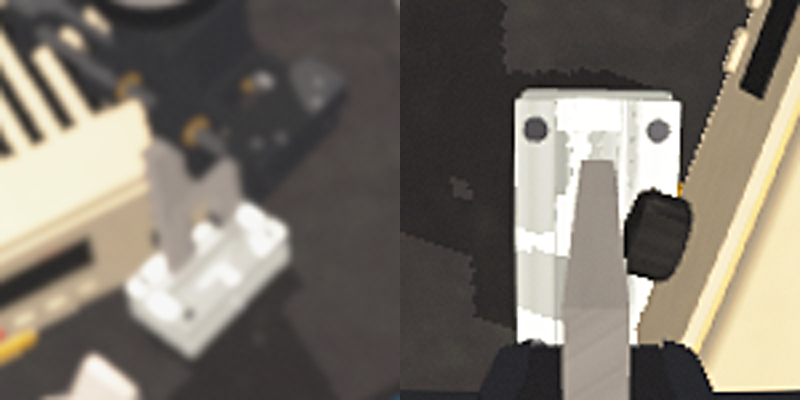

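In the wrist crop the rest spans 515–680 and the gauge's lower edge 580–617, so they are centred to within 1 mm. I'll check clearance from the box corner to the finger before lowering.

Run:
```python
from h import *
np.set_printoptions(suppress=True,precision=1)
e=np.array([.94,.342]);n=np.array([-.342,.94])
for f,C in(('top0',cloud),('w3',fcloud),('w4',fcloud)):
    _,P=C(f); Q=P.reshape(-1,3); d=Q[:,:2]-[488.7,167.8]; x=d@e;y=d@n
    for lo,hi in((-45,-20),(-20,-10),(-10,10),(10,20),(20,40)):
        for z0,z1 in((60,90),(90,108)):
            m=(Q[:,2]>z0)&(Q[:,2]<z1)&(y>lo)&(y<hi)&(x>8)&(x<70)
            if m.sum()>3: print(f,lo,hi,z0,z1,np.percentile(x[m],[0,3,10]),m.sum())
```

```text
top0 -45 -20 60 90 [12.1 12.8 13.3] 50
top0 -45 -20 90 108 [13.6 17.1 22.3] 245
top0 -20 -10 60 90 [13.  13.3 14. ] 4
top0 -20 -10 90 108 [15.2 17.1 20.4] 108
top0 -10 10 60 90 [ 8.2  9.  10.8] 36
top0 -10 10 90 108 [19.3 21.7 25.6] 194
top0 10 20 60 90 [ 9.6 10.4 11.8] 22
top0 10 20 90 108 [26.2 28.1 30.8] 85
top0 20 40 60 90 [29.5 29.8 30.4] 10
top0 20 40 90 108 [30.2 32.8 36.2] 145
w3 -45 -20 60 90 [11.8 12.2 12.6] 18
w3 -45 -20 90 108 [13.4 16.8 22.2] 835
w3 -20 -10 60 90 [13.7 13.9 15.3] 39
w3 -20 -10 90 108 [14.8 17.9 21.4] 428
w3 -10 10 60 90 [ 8.9  9.4 11.4] 145
w3 -10 10 90 108 [19.3 22.6 26.1] 791
w3 10 20 60 90 [10.2 10.4 12.6] 90
w3 10 20 90 108 [26.3 28.5 31.7] 364
w3 20 40 60 90 [29.4 29.9 30.3] 68
w3 20 40 90 108 [29.6 33.  36.3] 633
w4 -20 -10 60 90 [15.7 16.1 16.4] 57
w4 -20 -10 90 108 [25.7 28.1 30.8] 636
w4 -10 10 60 90 [ 8.6  9.8 12.7] 486
w4 -10 10 90 108 [19.5 23.3 26.6] 2156
w4 10 20 60 90 [ 9.3 10.1 12.2] 297
w4 10 20 90 108 [25.6 28.1 30.5] 1047
w4 20 40 60 90 [29.1 29.7 30.4] 294
w4 20 40 90 108 [29.8 32.7 36. ] 1950
```

```bash
python3 -m pendant '[[[0,-0.024,0],[0,0,0],-0.9],[[0,0,0.12],[0,0,0],-0.9],[[0,0,0.12],[0,0,0],-0.9],[[0,0,0.1],[0,0,0],-0.9],[[0,0,0.06],[0,0,0],-0.9],[[0,0,0],[0,0,0],-0.9]]'; python3 -m pendant '[[[0,0,0.06],[0,0,0],-0.9],[[0,0,0.06],[0,0,0],-0.9],[[0,0,0.06],[0,0,0],-0.9],[[0,0,0],[0,0,0],-0.9]]'
```

```text
clock: 20.78
tool_pos: [487.4, 167.3, 131.4]
ee_rot: [[-0.342, 0.94, -0.001], [0.94, 0.342, -0.0], [0.0, -0.001, -1.0]]
wrist_force: [-0.6, -0.2, -3.4]
gripper_width: 0.109
grasp_force: 30.0
clock: 21.28
tool_pos: [487.5, 167.3, 122.5]
ee_rot: [[-0.342, 0.94, -0.0], [0.94, 0.342, 0.0], [0.0, -0.0, -1.0]]
wrist_force: [-0.6, -0.8, -3.6]
gripper_width: 0.113
grasp_force: 30.0
```

In the slot with no contact forces. I'll lower it in small steps.

```bash
python3 -m pendant '[[[0,0,0.03],[0,0,0],-0.9],[[0,0,0.02],[0,0,0],-0.9],[[0,0,0],[0,0,0],-0.9]]'; python3 -m pendant '[[[0,0,0.02],[0,0,0],-0.9],[[0,0,0.02],[0,0,0],-0.9],[[0,0,0],[0,0,0],-0.9]]';python3 -m pendant '[[[0,0,0.02],[0,0,0],-0.9],[[0,0,0],[0,0,0],-0.9]]'
```

```text
clock: 21.65
tool_pos: [487.6, 167.3, 120.1]
ee_rot: [[-0.342, 0.94, 0.0], [0.94, 0.342, 0.0], [0.0, 0.0, -1.0]]
wrist_force: [0.8, -0.2, -3.2]
gripper_width: 0.109
grasp_force: 30.0
clock: 22.02
tool_pos: [487.5, 167.3, 118.1]
ee_rot: [[-0.342, 0.94, -0.0], [0.94, 0.342, 0.0], [0.0, -0.0, -1.0]]
wrist_force: [0.5, -0.1, -3.1]
gripper_width: 0.107
grasp_force: 30.0
clock: 22.28
tool_pos: [487.6, 167.3, 117.1]
ee_rot: [[-0.342, 0.94, 0.0], [0.94, 0.342, 0.0], [0.0, 0.0, -1.0]]
wrist_force: [0.7, 0.4, -3.5]
gripper_width: 0.113
grasp_force: 30.0
```

```bash
python3 -m pendant '[[[0,0,0.02],[0,0,0],-0.9],[[0,0,0],[0,0,0],-0.9]]'; python3 -m pendant '[[[0,0,0.015],[0,0,0],-0.9],[[0,0,0],[0,0,0],-0.9]]';python3 -m pendant '[[[0,0,0.01],[0,0,0],-0.9],[[0,0,0],[0,0,0],-0.9]]'
```

```text
clock: 22.52
tool_pos: [487.5, 167.3, 116.1]
ee_rot: [[-0.342, 0.94, -0.0], [0.94, 0.342, 0.0], [0.0, -0.0, -1.0]]
wrist_force: [-0.1, -0.0, -2.9]
gripper_width: 0.112
grasp_force: 30.0
clock: 22.78
tool_pos: [487.6, 167.3, 115.4]
ee_rot: [[-0.342, 0.94, 0.0], [0.94, 0.342, 0.0], [0.0, 0.0, -1.0]]
wrist_force: [1.0, -0.4, -3.7]
gripper_width: 0.116
grasp_force: 30.0
clock: 23.02
tool_pos: [487.5, 167.3, 114.9]
ee_rot: [[-0.342, 0.94, -0.0], [0.94, 0.342, 0.0], [0.0, -0.0, -1.0]]
wrist_force: [-0.2, -0.7, -3.6]
gripper_width: 0.113
grasp_force: 30.0
```

```bash
python3 -m pendant '[[[0,0,0.01],[0,0,0],-0.9],[[0,0,0],[0,0,0],-0.9]]'; python3 -m pendant '[[[0,0,0.01],[0,0,0],-0.9],[[0,0,0],[0,0,0],-0.9]]';python3 -m pendant '[[[0,0,0.01],[0,0,0],-0.9],[[0,0,0],[0,0,0],-0.9]]'
```

```text
clock: 23.28
tool_pos: [487.6, 167.4, 114.5]
ee_rot: [[-0.342, 0.94, 0.0], [0.94, 0.342, 0.0], [0.0, 0.0, -1.0]]
wrist_force: [0.2, 0.8, -1.7]
gripper_width: 0.108
grasp_force: 30.0
clock: 23.52
tool_pos: [487.8, 167.5, 114.4]
ee_rot: [[-0.342, 0.94, 0.001], [0.94, 0.342, 0.0], [-0.0, 0.001, -1.0]]
wrist_force: [-0.7, -0.2, 5.6]
gripper_width: 0.108
grasp_force: 30.0
clock: 23.78
tool_pos: [488.0, 167.6, 114.4]
ee_rot: [[-0.342, 0.94, 0.001], [0.94, 0.342, -0.0], [-0.0, 0.001, -1.0]]
wrist_force: [-2.1, -1.2, 10.8]
gripper_width: 0.111
grasp_force: 30.0
```

```bash
python3 -m pendant '[[[0,0,-0.012],[0,0,0],-0.9],[[0,0,0],[0,0,0],-0.72],[[0,0,0],[0,0,0],-0.68],[[0,0,0],[0,0,0],-0.68],[[0,0,0],[0,0,0],-0.68]]' 10; python3 -m pendant '[[[0,0,-0.06],[0,0,0],-0.68],[[0,0,-0.1],[0,0,0],-0.68],[[0,0,0],[0,0,0],-0.6],[[0,0,-0.2],[0,0,0],-0.6],[[0,0,-0.2],[0,0,0],-0.6],[[0,0,-0.4],[0,0,0],-0.5],[[0,0,-0.4],[0,0,0],-0.5],[[0,0,-0.4],[0,0,0],-0.5],[[0,0,-0.4],[0,0,0],-0.5],[[0,0,-0.3],[0,0,0],-0.5],[[0,0,0],[0,0,0],-0.5],[[0,0,0],[0,0,0],-0.5]]'
python3 - <<'E'
from h import *
np.set_printoptions(suppress=True,precision=1)
cap('wrist','w5'); cap('scene','s5')
_,F=fcloud('w5'); Q=F.reshape(-1,3); m=(Q[:,2]>120)&(Q[:,2]<138)&(np.hypot(Q[:,0]-488,Q[:,1]-167)<45); print(rect(Q[m]),np.median(Q[m],0))
a=cv2.imread('pics/s5.png'); cv2.imwrite('pics/s5c.png',cv2.resize(a[130:330,220:470],(750,600),interpolation=2))
E
```

```text
clock: 24.4
tool_pos: [487.5, 167.3, 113.9]
ee_rot: [[-0.342, 0.94, -0.0], [0.94, 0.342, -0.0], [0.0, -0.0, -1.0]]
wrist_force: [0.2, 0.8, 0.5]
gripper_width: 0.162
grasp_force: 0.0
clock: 25.9
tool_pos: [487.2, 167.0, 236.5]
ee_rot: [[-0.342, 0.94, -0.001], [0.94, 0.342, -0.0], [-0.0, -0.001, -1.0]]
wrist_force: [0.0, 0.5, -0.7]
gripper_width: 0.251
grasp_force: 0.0
(array([487.5, 167.9]), array([ 9.1, 60.4]), 20.1, 884) [486.9 169.6 128.1]
```

View pics/s5c.png

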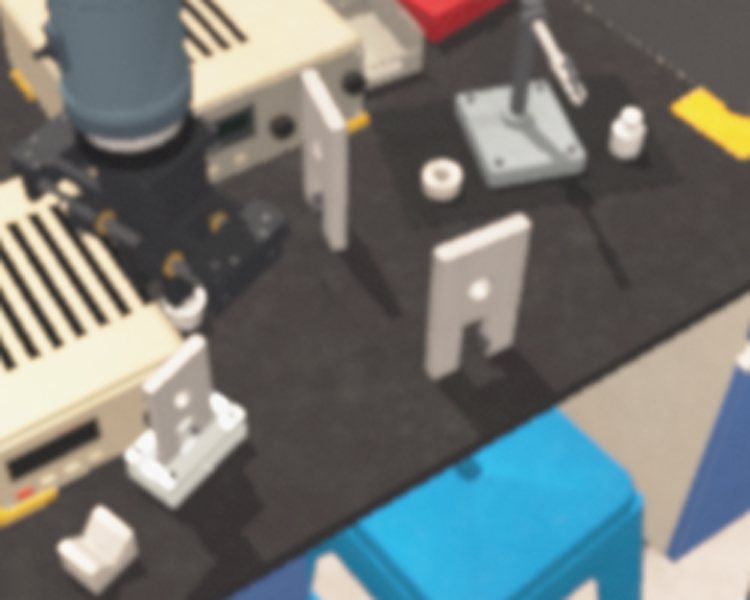

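The gauge stands upright in the slot at (180,410). Its top is at z=128 (129 expected), yaw is 20°, the gripper is clear and the bystanders are in place.

```bash
python3 -c "
from h import *
print(manip.job_done())"
```

```text
the job is handed in; nothing more can be done
None
```

I drew the gauge off the peg with the keeper pressed at about 8 N and stood it upright, fully home and released in the rest's slot. I then handed the job in at about 26 s; no verdict came back.

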